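# Put the hole saws back in their own wells and shut the case

### The arm

A 6-joint arm with a two-finger parallel gripper is mounted at the origin on the work surface. World frame = base frame: x ahead of the robot, y to its left, z up, the work surface at z = 0. Lengths are in m, angles in rad, forces in N, time in s.
With the tool pointing down it reaches from about 0.35 to 0.925 m from the base axis. Payload 6.4 kg.
Tool frame: the origin (TCP) lies between the finger pads; the fingertips stand 25 mm ahead of it and the grasp point (between the pads) lies 6 mm ahead of it; z points along the fingers, y is the line along which they close (so a half turn about z gives the same grasp; the last joint's range is limited). The gripper opens to 85 mm and grips with 20 to 120 N. Pads are 22 mm wide; open, the fingers measure 114 mm over their backs; the gripper's body (76 mm by 85 mm) begins 54 mm behind the grasp point. The pads swing forward as they close: fully open they stand 13 mm farther back than shut.
Start: joints at [1.087, 0.245, 1.558, -0, 1.339, -0.174], TCP at [0.198, 0.619, 0.256] pointing down, gripper open.
Joint ranges: [-3.13, 3.13], [-1.02, 2.26], [0.13, 2.54], [-0.95, 4.09], [0.21, 2.88], [-2.74, 2.74]. Speed limits (rad/s): [2.57, 2.57, 3.14, 3.14, 3.14, 3.14].

### API

Orientations are given as a unit quaternion [x, y, z, w].
In Python, from rig import r, imaging gives the robot as it stands.
- The arm moves only by the tool play_rows, never from a script. Its argument "rows" is a list of rows, each an object of numbers: "dx", "dy", "dz": the shift along the tool's x, y, z in m; "ax", "ay", "az": the turn, a rotation vector about the tool's x, y, z in rad; "claw": the finger opening in m, from 0 to 0.0854. A call has exactly 5 rows; each row shifts and turns the commanded pose from where the row before left it, along the tool's axes as they then stand; what a row does not reach is not made up. A row lasts 1/10 s, in which the tool goes at most 50 mm and 8.59 degrees, less where a joint would pass 70% of its speed; a pose out of reach is approached as far as the arm can. A call is refused whole if a number of a shift passes 0.05 or a number of a turn 0.15, either way. A call with a gripper value outside its range is refused whole. The fingers move at their own pace and stop on an object; "force" is the grip in N (left out, the last holds). Time passes only in rows, so rows that do not move let the fingers close, or fill a call up. It gives the time, the measured TCP pose, the force, the opening and the grip force at its end, in the units of the state.
- r.observe(): the state, without advancing time (a new reading comes with each control period).
- imaging.get_image(name): name is "side" or "top" or "wrist"; returns a dict with "img" (480x640x3 uint8, blue, green, red), "depth" (480x640 float32, m along the optical axis (not along the pixel's ray), 0 where there is no reading), "fx", "fy", "cx", "cy" (pixels), "R" (3x3) and "t" (3): a world point X has camera coordinates R X + t; the wrist camera has in their place "hand_eye" (4x4, takes a point from camera to tool coordinates, whose origin is the TCP and whose axes are the flange's). Camera axes: x right, y down, z forward; pixel columns grow to the right and rows downward; lengths in m; the calibration is good to about 2 mm. A picture is of the moment at which its call begins: read the wrist's pose just before it.
- r.sign_off(): hands the job in; it is judged then, once.
The state is a dict: "clock": time; "joint_pos": joint angles; "dq": joint speeds; "tau": joint torques, N m; "ee_pos": TCP position; "tcp_rot": TCP orientation; "force": force on the tool from outside, world axes, zero at the start; "moment": the same for the moment, N m; "finger_gap": finger opening in m; "grip_force": force on a finger pad.
Only numpy, scipy, OpenCV 4.12 (cv2) and the standard library are available. Lean on these libraries where they do the work, as an engineer would, in place of code of your own. Each camera call takes 0.05 s, during which the arm holds its last target. There are 200 camera calls.

### The job

Someone packed this donated hole-saw case wrongly, so the lid would not shut: every saw is in or on another saw's well. Sort it out, using the clear bench to the left of the case as a spare spot, until each of the four saws stands shank up, down in the well of its own size and colour, setting the saws down rather than dropping them; only when all four are home swing the lid fully shut. Leave the tape measure where it is.

Things in the scene. Friction and masses are not known exactly. Their poses are not given: they have to be found in the camera images.
- saw_20_mid (a point): 20 mm diamond hole saw (red): steel cup 20 mm wide, 36 tall, gold rim below, red band above; on it a red collar 18 mm wide, 6 tall, then a round steel shank 11 mm wide, 34 long, pointing up (z axis): 76 mm tall in all, about 50 g. The point is on its axis, 38 mm above its underside; lift it by the shank, 4 to 38 mm above the point. Starts in or on another saw's well.
- saw_40_mid (a point): 40 mm diamond hole saw (yellow): steel cup 40 mm wide, 36 tall, gold rim below, yellow band above; on it a yellow collar 18 mm wide, 6 tall (cup top yellow too), then a round steel shank 11 mm wide, 34 long, pointing up (z axis): 76 mm tall in all, about 100 g. The point is on its axis, 38 mm above its underside; lift it by the shank, 4 to 38 mm above the point. Starts in or on another saw's well.
- saw_62_mid (a point): 62 mm diamond hole saw (green): steel cup 62 mm wide, 36 tall, gold rim below, green band above; on it a green collar 18 mm wide, 6 tall (cup top green too), then a round steel shank 11 mm wide, 34 long, pointing up (z axis): 76 mm tall in all, about 190 g. The point is on its axis, 38 mm above its underside; lift it by the shank, 4 to 38 mm above the point. Starts in or on another saw's well.
- saw_86_mid (a point): 86 mm diamond hole saw (blue): steel cup 86 mm wide, 36 tall, gold rim below, blue band above; on it a blue collar 18 mm wide, 6 tall (cup top blue too), then a round steel shank 11 mm wide, 34 long, pointing up (z axis): 76 mm tall in all, about 320 g. The point is on its axis, 38 mm above its underside; lift it by the shank, 4 to 38 mm above the point. Starts in or on another saw's well.
- well_20: Well of the 20 mm saw: grey insert 112 mm square, four red dots on its corners, round hole 36 mm wide (larger saws stand on top). Origin: hole's axis, at its floor, 4 mm above the bench; insert's top 24 mm higher. The four inserts fill the case's tray two by two, 113 mm apart, in shuffled order, axes as the case's: x ahead, y left; their mean is the middle of the case.
- well_40: Well of the 40 mm saw: grey insert 112 mm square, four yellow dots on its corners, round hole 56 mm wide (larger saws stand on top). Origin: hole's axis, at its floor, 4 mm above the bench; insert's top 24 mm higher. The case is fixed: a black tray 238 mm square, rim 28 mm above the bench, level with the inserts' tops; a carrying handle reaches 32 mm out of its left (+y) side.
- well_62: Well of the 62 mm saw: grey insert 112 mm square, four green dots on its corners, round hole 78 mm wide (larger saws stand on top). Origin: hole's axis, at its floor, 4 mm above the bench; insert's top 24 mm higher. Spare spot: the bench left (+y) of the case is clear from 155 to 300 mm left of the case's middle, within 100 mm ahead or behind.
- well_86: Well of the 86 mm saw: grey insert 112 mm square, four blue dots on its corners, round hole 102 mm wide (larger saws stand on top). Origin: hole's axis, at its floor, 4 mm above the bench; insert's top 24 mm higher. A saw that is down in a well has its underside level with the origin; one on top of an insert, 24 mm above.
- lid (a joint): Lid: orange dome 238 mm square, 62 deep, clear window, open on the right. Hinge line along case x, 119 mm right of the case's middle, 28 mm above the bench. 0 rad shut; grows opening, up to 2.2; starts 1.7 to 1.95, leaning right. Friction holds it anywhere (3 to 5 N at the free edge moves it): push it all the way. Shut, its flat outer face is 90 mm above the bench. A saw not down in a well blocks it.
- tape_measure: Bystander, not to be moved: yellow tape measure with black round sides, 70 x 36 x 64 mm, on the bench to the right of the open lid. Origin at the centre of its underside.
Things that resemble listed ones, but are neither listed nor needed, are in the scene too. Leave any blue look-alike of the part that bears saw_20_mid alone.

How it is judged:
By the outcome, as a careful person would: the job done as asked, in the order asked, and still so for the second after the job is handed in, with the robot touching nothing.
It also fails if it takes over 128 s, if anything falls off the work surface, if the arm or the gripper's body presses on something with over 40 N, if the wrist force passes 120 N, or if a joint passes its speed limit or range.

## Working session

There is one attempt and no reset: what is moved stays moved. The work goes in short steps, Python scripts to look and compute and a tool call to move; the robot and the scene stay as the last step left them, time stands still between calls to the robot, and variables do not carry over. Pictures are saved under pics/ and viewed, at most 14 in all, crops included, and the job is handed in when it is done.

Besides the shell and the picture viewer there is one more tool, called after "Call:" as name([rows], argument=value, ...), one row to a line, values as JSON. play_rows: Moves the arm, as the interface text tells. Its arguments: {"type":"object","properties":{"rows":{"type":"array"},"force":{"type":"number"}},"required":["rows"]}

```bash
ls; mkdir -p pics
cat > h.py <<'E'
from rig import r, imaging
import numpy as np, cv2
from scipy.spatial.transform import Rotation as Ro
E
python3 - <<'E'
from h import *
for n in("top","side"):
    d=imaging.get_image(n);cv2.imwrite(f"pics/{n}0.png",d["img"]);np.savez(f"{n}0.npz",**d)
    print(n,d["fx"],d["cx"],d["cy"],d["R"].round(3).tolist(),d["t"])
o=r.observe();print({k:np.round(o[k],3).tolist() for k in o})
E
```

```text
pics
top 464.148153878761 316.963713941549 243.86187863958492 [[-0.008, -0.999, -0.036], [-0.996, 0.011, -0.091], [0.092, 0.035, -0.995]] [-0.04885801  0.57489162  0.86429179]
side 476.3979103633233 321.6091802084839 239.92395640992174 [[-1.0, -0.022, -0.002], [-0.012, 0.629, -0.777], [0.018, -0.777, -0.629]] [0.54104723 0.12329146 0.80328874]
{'clock': 0.1, 'joint_pos': [1.087, 0.246, 1.559, -0.0, 1.339, -0.174], 'dq': [0.001, -0.0, -0.004, 0.0, -0.004, -0.001], 'tau': [0.0, -43.067, -32.713, -0.0, 0.003, 0.0], 'ee_pos': [0.198, 0.619, 0.255], 'tcp_rot': [0.154, 0.988, -0.001, -0.0], 'force': [-0.338, 0.1, -0.398], 'moment': [0.052, 0.033, 0.015], 'grip_force': 0.0, 'finger_gap': 0.085}
```

View pics/top0.png

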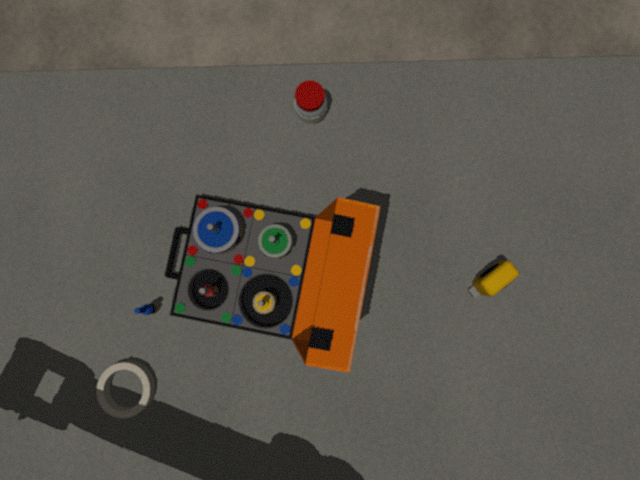

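View pics/side0.png

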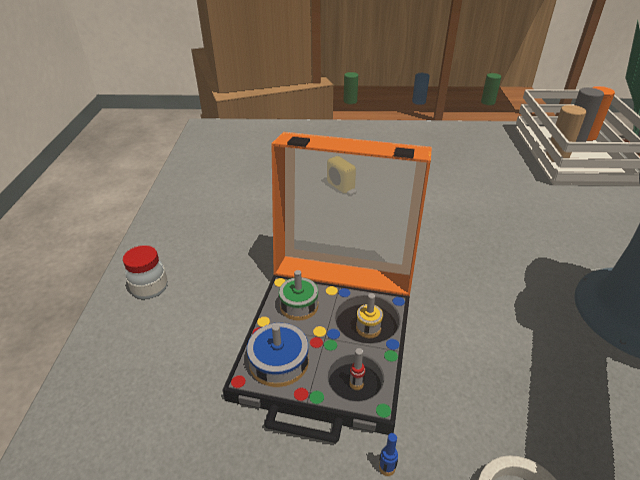

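Top view: the case's four inserts are at about (215,230) red dots with the blue saw on top, (276,240) yellow dots with green on top, (208,288) green dots with the red saw inside, and (265,299) blue dots with yellow inside. The lid is open on the right, and the tape measure is at (495,278). The side view confirms the layout: red saw at (358,370), blue look-alike on the bench at (390,455).

Candidates for saw_20_mid: the red saw at top (208,290) / side (358,370), the blue look-alike at top (145,309), and the red-capped jar at top (310,97). I choose the red saw.

```bash
cat >> h.py <<'E'
def ray(d,u,v,z):
    R,t=d["R"],d["t"];c=-R.T@t;w=R.T@np.array([(u-d["cx"])/d["fx"],(v-d["cy"])/d["fy"],1]);return c+w*(z-c[2])/w[2]
HUE={"red":[(0,6),(174,180)],"yellow":[(20,32)],"green":[(50,85)],"blue":[(105,125)]}
def blobs(d,col,lo=12):
    h=cv2.cvtColor(d["img"],cv2.COLOR_BGR2HSV);m=np.zeros((480,640),np.uint8)
    for a,b in HUE[col]:m|=cv2.inRange(h,(a,130,60),(b,255,255))
    n,_,s,c=cv2.connectedComponentsWithStats(m);return [(int(s[i,4]),*c[i]) for i in range(1,n) if s[i,4]>=lo]
E
python3 - <<'E'
from h import *
for n in("top","side"):
    d=dict(np.load(n+"0.npz"))
    for c in HUE:
        print(n,c)
        for a,u,v in blobs(d,c):
            p=ray(d,u,v,.028); 
            if a<400 and v>180 and .15<p[0]<.8: print("  ",a,round(u),round(v),p[:2].round(4))
    im=d["img"]
    cr=im[185:345,160:320] if n=="top" else im[260:480,220:440]
    cv2.imwrite(f"pics/{n}c.png",cv2.resize(cr,None,fx=3.6 if n=="top" else 2.7,fy=3.6 if n=="top" else 2.7,interpolation=cv2.INTER_CUBIC))
a,b=cv2.imread("pics/topc.png"),cv2.imread("pics/sidec.png")
E
```

```text
top red
   88 202 204 [0.6554 0.1689]
   88 248 212 [0.6371 0.0794]
   90 192 250 [0.5658 0.1872]
   89 238 259 [0.5472 0.0974]
   45 209 293 [0.4824 0.1529]
top yellow
   97 259 214 [0.633  0.0578]
   102 305 223 [ 0.6151 -0.0319]
   97 249 261 [0.5432 0.0758]
   94 296 270 [ 0.5252 -0.0138]
   175 264 302 [0.4641 0.0478]
top green
   77 190 261 [0.5441 0.1908]
   74 236 270 [0.5261 0.1013]
   79 179 308 [0.4549 0.2093]
   74 226 317 [0.4363 0.1194]
top blue
   77 247 272 [0.522  0.0805]
   81 294 281 [ 0.5036 -0.0096]
   43 148 311 [0.4494 0.2706]
   24 137 310 [0.4508 0.291 ]
   84 237 320 [0.4317 0.0985]
   84 284 329 [0.414  0.0085]
side red
   17 255 330 [0.6432 0.0727]
   113 316 342 [0.5476 0.0952]
   105 358 371 [0.4864 0.1456]
   139 238 381 [0.6552 0.1665]
   149 301 394 [0.5658 0.1848]
side yellow
   66 279 281 [ 0.6158 -0.0351]
   83 331 290 [ 0.525  -0.0158]
   195 369 314 [0.4635 0.0364]
   78 369 321 [0.4655 0.0515]
   96 263 321 [0.6329 0.0551]
   106 319 331 [0.5432 0.0738]
side green
   380 299 292 [ 0.5804 -0.0113]
   17 304 305 [0.5688 0.0191]
   96 330 345 [0.5261 0.0999]
   100 390 356 [0.437  0.1179]
   135 316 397 [0.5441 0.1889]
   146 383 410 [0.4548 0.2071]
side blue
   75 344 292 [ 0.5035 -0.0115]
   77 398 301 [0.4143 0.0066]
   101 333 334 [0.5217 0.0783]
   103 392 344 [0.4326 0.0961]
   112 280 367 [0.5977 0.1421]
   347 391 453 [0.4502 0.2649]
```

View pics/topc.png

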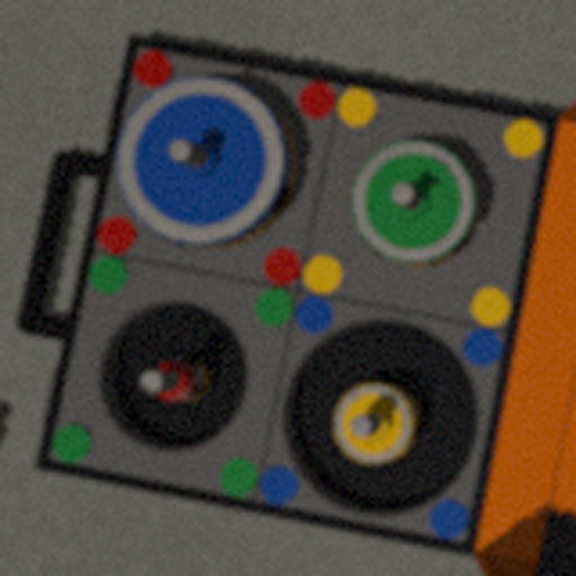

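View pics/sidec.png

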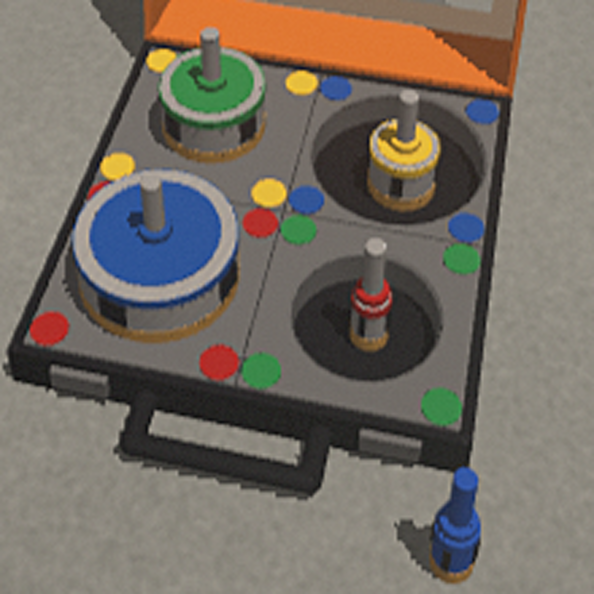

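The top crop shows shank tops at (178,150) blue, (404,194) green, (152,380) red and (364,425) yellow. The side crop shows them at (150,182), (209,34), (375,247) and (409,97). Red-on-steel in the green-dotted well is the real 20 mm saw.

Run:
```python
from h import *
T,S=[dict(np.load(n+"0.npz")) for n in("top","side")]
W={"red":[(.6554,.1689),(.6371,.0794),(.5658,.1872),(.5472,.0974)],"yellow":[(.633,.0578),(.6151,-.0319),(.5432,.0758),(.5252,-.0138)],"green":[(.5441,.1908),(.5261,.1013),(.4549,.2093),(.4363,.1194)],"blue":[(.522,.0805),(.5036,-.0096),(.4317,.0985),(.414,.0085)]}
C={k:np.mean(v,0) for k,v in W.items()};C={k:v-np.array([0,.0009]) for k,v in C.items()} # mean of both views
M=np.mean(list(C.values()),0)
e=(C["red"]-C["green"]+C["yellow"]-C["blue"])/2;yaw=np.arctan2(e[1],e[0]);print("mid",M,"yaw",yaw,np.linalg.norm(e))
A=np.array([[np.cos(yaw),np.sin(yaw)],[-np.sin(yaw),np.cos(yaw)]])
for k in C:print(k,C[k].round(4),(A@(C[k]-M)).round(4))
tc={"blue":(178,150,.104),"green":(404,194,.104),"red":(152,380,.080),"yellow":(364,425,.080)}
sc={"blue":(150,182),"green":(209,34),"red":(375,247),"yellow":(409,97)}
for k,(u,v,z) in tc.items():
    p=ray(T,160+u/3.6,185+v/3.6,z)[:2];q=ray(S,220+sc[k][0]/2.7,260+sc[k][1]/2.7,z)[:2]
    print(k,p.round(4),q.round(4),"case",(A@((p+q)/2-M)).round(4))
print("blue toy",A@(np.array([.45,.265])-M))
o=r.observe();Rt=Ro.from_quat(o["tcp_rot"]).as_matrix();print(Rt.round(3),np.arctan2(Rt[1,1],Rt[0,1])-np.pi/2)
print("tcp in case",A@(o["ee_pos"][:2]-M))
# lid / tape depth points
for n,d in(("top",T),("side",S)):
    h=cv2.cvtColor(d["img"],cv2.COLOR_BGR2HSV);m=cv2.inRange(h,(8,150,80),(16,255,255))>0
    v,u=np.nonzero(m&(d["depth"]>0));z=d["depth"][v,u]
    X=(np.c_[(u-d["cx"])/d["fx"]*z,(v-d["cy"])/d["fy"]*z,z]-d["t"])@d["R"]
    L=np.c_[(X[:,:2]-M)@A.T,X[:,2]];L=L[(abs(L[:,0])<.16)&(abs(L[:,1])<.35)]
    print(n,np.percentile(L,[1,50,99],axis=0).round(3).tolist()); top=L[L[:,2]>np.percentile(L[:,2],98)-.002];print(top.mean(0))
```

```text
mid [0.53466875 0.08781875] yaw -0.1974388087037592 0.11336493202264972
red [0.6014 0.1323] [0.0567 0.0567]
yellow [0.5791 0.0211] [ 0.0567 -0.0567]
green [0.4904 0.1543] [-0.0565  0.0565]
blue [0.4678 0.0436] [-0.0569 -0.0565]
blue [0.5998 0.1329] [0.6005 0.1327] case [0.0554 0.0569]
green [0.5768 0.0214] [0.5776 0.0234] case [ 0.0545 -0.0558]
red [0.4873 0.1509] [0.4873 0.152 ] case [-0.0589  0.0531]
yellow [0.4643 0.0444] [0.4641 0.0473] case [-0.0609 -0.055 ]
blue toy [-0.11777944  0.15713051]
[[-0.952  0.305 -0.001]
 [ 0.305  0.952 -0.002]
 [ 0.    -0.002 -1.   ]] -0.30980534904989
tcp in case [-0.43429309  0.45447483]
top [[-0.117, -0.238, 0.002], [0.002, -0.181, 0.255], [0.116, -0.119, 0.264]]
[ 0.00206504 -0.16525384  0.26251843]
side [[-0.118, -0.217, 0.022], [0.02, -0.161, 0.109], [0.118, -0.119, 0.263]]
[-0.00170871 -0.16630166  0.26207755]
```

Call:
play_rows([
  {"az": -0.112,"claw": 0.035},
  {"dx": -0.031,"dy": -0.0335,"claw": 0.035},
  {"dx": -0.031,"dy": -0.0335,"claw": 0.035},
  {"dx": -0.031,"dy": -0.0335,"claw": 0.035},
  {"dx": -0.031,"dy": -0.0335,"claw": 0.035},
], force=40)

```text
$.rows[0]: bad value
```

Call:
play_rows([
  {"dx": -0.031,"dy": -0.0335,"claw": 0.035},
  {"dx": -0.031,"dy": -0.0335,"claw": 0.035},
  {"dx": -0.031,"dy": -0.0335,"claw": 0.035},
  {"dx": -0.031,"dy": -0.0335,"claw": 0.035},
  {"dx": -0.031,"dy": -0.0335,"claw": 0.035},
])

```text
$.rows[0]: bad value
```

Call:
play_rows([
  {"dx": -0.031,"dy": -0.0335,"claw": 0.035},
  {"dx": -0.031,"dy": -0.0335,"claw": 0.035},
  {"dx": -0.031,"dy": -0.0335,"claw": 0.035},
  {"claw": 0.035},
  {"claw": 0.035},
])

```text
$.rows[0]: bad value
```

```bash
cat >> h.py <<'E'
M=np.array([.53467,.08782]);yaw=-.1974
A=np.array([[np.cos(yaw),np.sin(yaw)],[-np.sin(yaw),np.cos(yaw)]])
def st():
    o=r.observe();Rt=Ro.from_quat(o["tcp_rot"]).as_matrix()
    print("t",round(o["clock"],2),"case",(A@(o["ee_pos"][:2]-M)).round(4),"z",round(o["ee_pos"][2],4),"yawerr",round(np.arctan2(Rt[1,1],Rt[0,1])-np.pi/2-yaw,4),"z-ax",Rt[:,2].round(3),"gap",round(o["finger_gap"],4),"grip",round(o["grip_force"],1),"F",np.round(o["force"],1))
E
python3 -c "
from h import *
st()"
```

```text
t 0.1 case [-0.4343  0.4545] z 0.2553 yawerr -0.1124 z-ax [-0.001 -0.002 -1.   ] gap 0.085 grip 0.0 F [-0.3  0.1 -0.4]
```

Call:
play_rows([
  {"dx": 0,"dy": 0,"dz": 0,"ax": 0,"ay": 0,"az": -0.112,"claw": 0.035},
  {"dx": -0.031,"dy": -0.0335,"dz": 0,"ax": 0,"ay": 0,"az": 0,"claw": 0.035},
  {"dx": -0.031,"dy": -0.0335,"dz": 0,"ax": 0,"ay": 0,"az": 0,"claw": 0.035},
  {"dx": -0.031,"dy": -0.0335,"dz": 0,"ax": 0,"ay": 0,"az": 0,"claw": 0.035},
  {"dx": -0.031,"dy": -0.0335,"dz": 0,"ax": 0,"ay": 0,"az": 0,"claw": 0.035},
], force=40)

```text
clock: 0.6
ee_pos: [0.2937, 0.4616, 0.2557]
tcp_rot: [0.098, 0.995, -0.0, -0.0]
force: [1.5, 0.7, -0.1]
finger_gap: 0.035
grip_force: 0.0
```

Call:
play_rows([
  {"dx": -0.031,"dy": -0.0335,"dz": 0,"ax": 0,"ay": 0,"az": 0,"claw": 0.035},
  {"dx": -0.031,"dy": -0.0335,"dz": 0,"ax": 0,"ay": 0,"az": 0,"claw": 0.035},
  {"dx": -0.031,"dy": -0.0335,"dz": 0,"ax": 0,"ay": 0,"az": 0,"claw": 0.035},
  {"dx": -0.031,"dy": -0.0335,"dz": 0,"ax": 0,"ay": 0,"az": 0,"claw": 0.035},
  {"dx": -0.031,"dy": -0.0335,"dz": 0,"ax": 0,"ay": 0,"az": 0,"claw": 0.035},
])

```text
clock: 1.1
ee_pos: [0.4128, 0.2669, 0.256]
tcp_rot: [0.099, 0.995, -0.0, -0.0]
force: [0.6, 0.8, -0.0]
finger_gap: 0.035
grip_force: 0.0
```

Call:
play_rows([
  {"dx": -0.031,"dy": -0.0335,"dz": 0,"ax": 0,"ay": 0,"az": 0,"claw": 0.035},
  {"dx": -0.031,"dy": -0.0335,"dz": 0,"ax": 0,"ay": 0,"az": 0,"claw": 0.035},
  {"dx": -0.031,"dy": -0.0335,"dz": 0,"ax": 0,"ay": 0,"az": 0,"claw": 0.035},
  {"dx": 0,"dy": 0,"dz": 0,"ax": 0,"ay": 0,"az": 0,"claw": 0.035},
  {"dx": 0,"dy": 0,"dz": 0,"ax": 0,"ay": 0,"az": 0,"claw": 0.035},
])

```text
clock: 1.6
ee_pos: [0.484, 0.151, 0.2558]
tcp_rot: [0.1, 0.995, 0.0, -0.001]
force: [0.3, -0.2, -0.5]
finger_gap: 0.0353
grip_force: 0.0
```

```bash
python3 -c "
from h import *
st()"
```

```text
t 1.6 case [-0.0621  0.052 ] z 0.2558 yawerr -0.0027 z-ax [-0.001  0.    -1.   ] gap 0.0353 grip 0.0 F [ 0.3 -0.2 -0.5]
```

Call:
play_rows([
  {"dx": -0.003,"dy": 0.001,"dz": 0.04,"ax": 0,"ay": 0,"az": 0,"claw": 0.035},
  {"dx": 0,"dy": 0,"dz": 0.045,"ax": 0,"ay": 0,"az": 0,"claw": 0.035},
  {"dx": 0,"dy": 0,"dz": 0.045,"ax": 0,"ay": 0,"az": 0,"claw": 0.035},
  {"dx": 0,"dy": 0,"dz": 0.035,"ax": 0,"ay": 0,"az": 0,"claw": 0.035},
  {"dx": 0,"dy": 0,"dz": 0.015,"ax": 0,"ay": 0,"az": 0,"claw": 0.035},
])

```text
clock: 2.1
ee_pos: [0.4833, 0.1533, 0.0722]
tcp_rot: [0.098, 0.995, -0.001, -0.004]
force: [-0.6, 0.7, 0.2]
finger_gap: 0.0353
grip_force: 0.0
```

Call:
play_rows([
  {"dx": 0,"dy": 0,"dz": 0,"ax": 0,"ay": 0,"az": 0,"claw": 0.035},
  {"dx": 0,"dy": 0,"dz": 0,"ax": 0,"ay": 0,"az": 0,"claw": 0},
  {"dx": 0,"dy": 0,"dz": 0,"ax": 0,"ay": 0,"az": 0,"claw": 0},
  {"dx": 0,"dy": 0,"dz": 0,"ax": 0,"ay": 0,"az": 0,"claw": 0},
  {"dx": 0,"dy": 0,"dz": 0,"ax": 0,"ay": 0,"az": 0,"claw": 0},
])

```text
clock: 2.6
ee_pos: [0.488, 0.1525, 0.0777]
tcp_rot: [0.099, 0.995, 0.0, 0.001]
force: [-0.0, 0.7, 2.6]
finger_gap: 0.0098
grip_force: 39.2
```

```bash
python3 -c "
from h import *
st()"
```

```text
t 2.6 case [-0.0585  0.0542] z 0.0777 yawerr -0.0003 z-ax [ 0.003  0.    -1.   ] gap 0.0098 grip 39.2 F [-0.   0.7  2.6]
```

Call:
play_rows([
  {"dx": 0,"dy": 0,"dz": -0.02,"ax": 0,"ay": 0,"az": 0,"claw": 0},
  {"dx": 0,"dy": 0,"dz": -0.04,"ax": 0,"ay": 0,"az": 0,"claw": 0},
  {"dx": 0,"dy": 0,"dz": -0.02,"ax": 0,"ay": 0,"az": 0,"claw": 0},
  {"dx": -0.01,"dy": 0.03,"dz": 0,"ax": 0,"ay": 0,"az": 0,"claw": 0},
  {"dx": -0.015,"dy": 0.04,"dz": 0,"ax": 0,"ay": 0,"az": 0,"claw": 0},
])

```text
clock: 3.1
ee_pos: [0.5262, 0.2159, 0.1581]
tcp_rot: [0.1, 0.995, 0.0, 0.001]
force: [1.0, -0.0, -0.9]
finger_gap: 0.0094
grip_force: 39.1
```

Call:
play_rows([
  {"dx": -0.015,"dy": 0.04,"dz": 0,"ax": 0,"ay": 0,"az": 0,"claw": 0},
  {"dx": -0.01,"dy": 0.035,"dz": 0,"ax": 0,"ay": 0,"az": 0,"claw": 0},
  {"dx": 0,"dy": 0,"dz": 0,"ax": 0,"ay": 0,"az": 0,"claw": 0},
  {"dx": 0,"dy": 0,"dz": 0.03,"ax": 0,"ay": 0,"az": 0,"claw": 0},
  {"dx": 0,"dy": 0,"dz": 0.03,"ax": 0,"ay": 0,"az": 0,"claw": 0},
])

```text
clock: 3.6
ee_pos: [0.5654, 0.2847, 0.097]
tcp_rot: [0.099, 0.995, 0.0, 0.001]
force: [0.9, -0.5, -1.6]
finger_gap: 0.0097
grip_force: 39.2
```

Call:
play_rows([
  {"dx": 0,"dy": 0,"dz": 0.01,"ax": 0,"ay": 0,"az": 0,"claw": 0},
  {"dx": 0,"dy": 0,"dz": 0.005,"ax": 0,"ay": 0,"az": 0,"claw": 0},
  {"dx": 0,"dy": 0,"dz": 0,"ax": 0,"ay": 0,"az": 0,"claw": 0},
  {"dx": 0,"dy": 0,"dz": 0,"ax": 0,"ay": 0,"az": 0,"claw": 0},
  {"dx": 0,"dy": 0,"dz": 0,"ax": 0,"ay": 0,"az": 0,"claw": 0},
])

```text
clock: 4.1
ee_pos: [0.5656, 0.2848, 0.083]
tcp_rot: [0.099, 0.995, 0.001, 0.001]
force: [0.4, 0.1, -1.1]
finger_gap: 0.0095
grip_force: 39.2
```

```bash
python3 -c "
from h import *
st()
d=imaging.get_image('side');cv2.imwrite('pics/s1.png',d['img'][240:480,160:480])"
```

```text
t 4.1 case [-0.0083  0.1992] z 0.083 yawerr -0.0004 z-ax [ 0.003  0.001 -1.   ] gap 0.0095 grip 39.2 F [ 0.4  0.1 -1.1]
```

View pics/s1.png

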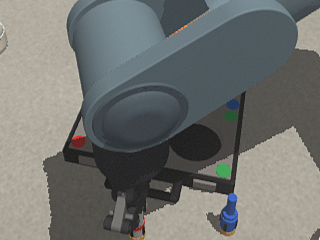

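The red saw hangs in the gripper (rim at ~(140,237) in the crop), clear of the handle and the blue look-alike. Lowering it slowly until it touches.

Call:
play_rows([
  {"dx": 0,"dy": 0,"dz": 0.004,"ax": 0,"ay": 0,"az": 0,"claw": 0},
  {"dx": 0,"dy": 0,"dz": 0.002,"ax": 0,"ay": 0,"az": 0,"claw": 0},
  {"dx": 0,"dy": 0,"dz": 0.001,"ax": 0,"ay": 0,"az": 0,"claw": 0},
  {"dx": 0,"dy": 0,"dz": 0,"ax": 0,"ay": 0,"az": 0,"claw": 0},
  {"dx": 0,"dy": 0,"dz": 0,"ax": 0,"ay": 0,"az": 0,"claw": 0},
])

```text
clock: 4.65
ee_pos: [0.5646, 0.2845, 0.0742]
tcp_rot: [0.099, 0.995, -0.0, -0.0]
force: [-0.3, -0.4, -1.0]
finger_gap: 0.0095
grip_force: 39.2
```

Call:
play_rows([
  {"dx": 0,"dy": 0,"dz": 0.001,"ax": 0,"ay": 0,"az": 0,"claw": 0},
  {"dx": 0,"dy": 0,"dz": 0,"ax": 0,"ay": 0,"az": 0,"claw": 0},
  {"dx": 0,"dy": 0,"dz": 0.001,"ax": 0,"ay": 0,"az": 0,"claw": 0},
  {"dx": 0,"dy": 0,"dz": 0,"ax": 0,"ay": 0,"az": 0,"claw": 0},
  {"dx": 0,"dy": 0,"dz": 0,"ax": 0,"ay": 0,"az": 0,"claw": 0},
])

```text
clock: 5.15
ee_pos: [0.5652, 0.2847, 0.0736]
tcp_rot: [0.099, 0.995, 0.0, 0.0]
force: [-2.9, -0.2, 6.2]
finger_gap: 0.0094
grip_force: 40.0
```

Call:
play_rows([
  {"dx": 0,"dy": 0,"dz": 0,"ax": 0,"ay": 0,"az": 0,"claw": 0.03},
  {"dx": 0,"dy": 0,"dz": 0,"ax": 0,"ay": 0,"az": 0,"claw": 0.035},
  {"dx": 0,"dy": 0,"dz": 0,"ax": 0,"ay": 0,"az": 0,"claw": 0.035},
  {"dx": 0,"dy": 0,"dz": -0.03,"ax": 0,"ay": 0,"az": 0,"claw": 0.035},
  {"dx": 0,"dy": 0,"dz": -0.04,"ax": 0,"ay": 0,"az": 0,"claw": 0.035},
])

```text
clock: 5.65
ee_pos: [0.5625, 0.2839, 0.14]
tcp_rot: [0.099, 0.995, -0.001, -0.003]
force: [1.0, 0.4, 0.7]
finger_gap: 0.0351
grip_force: 0.0
```

Call:
play_rows([
  {"dx": 0,"dy": 0,"dz": -0.04,"ax": 0,"ay": 0,"az": 0,"claw": 0.035},
  {"dx": -0.0105,"dy": -0.0425,"dz": 0,"ax": 0,"ay": 0,"az": 0,"claw": 0.035},
  {"dx": -0.0105,"dy": -0.0425,"dz": 0,"ax": 0,"ay": 0,"az": 0,"claw": 0.035},
  {"dx": -0.0105,"dy": -0.0425,"dz": 0,"ax": 0,"ay": 0,"az": 0,"claw": 0.035},
  {"dx": -0.0105,"dy": -0.0425,"dz": 0,"ax": 0,"ay": 0,"az": 0,"claw": 0.035},
])

```text
clock: 6.15
ee_pos: [0.572, 0.1081, 0.1822]
tcp_rot: [0.098, 0.995, 0.0, 0.0]
force: [0.2, 0.2, 0.1]
finger_gap: 0.035
grip_force: 0.0
```

Call:
play_rows([
  {"dx": -0.0105,"dy": -0.0425,"dz": 0,"ax": 0,"ay": 0,"az": 0,"claw": 0.035},
  {"dx": -0.0105,"dy": -0.0425,"dz": 0,"ax": 0,"ay": 0,"az": 0,"claw": 0.035},
  {"dx": 0,"dy": 0,"dz": 0,"ax": 0,"ay": 0,"az": 0,"claw": 0.035},
  {"dx": 0,"dy": 0,"dz": 0,"ax": 0,"ay": 0,"az": 0,"claw": 0.035},
  {"dx": 0,"dy": 0,"dz": 0,"ax": 0,"ay": 0,"az": 0,"claw": 0.035},
])

```text
clock: 6.65
ee_pos: [0.576, 0.0231, 0.1821]
tcp_rot: [0.098, 0.995, 0.0, -0.0]
force: [-0.5, -0.1, -0.2]
finger_gap: 0.0349
grip_force: 0.0
```

```bash
python3 -c "
from h import *
st()"
```

```text
t 6.65 case [ 0.0532 -0.0554] z 0.1821 yawerr 0.0006 z-ax [-0.001  0.    -1.   ] gap 0.0349 grip 0.0 F [-0.5 -0.1 -0.2]
```

Call:
play_rows([
  {"dx": -0.001,"dy": 0,"dz": 0.035,"ax": 0,"ay": 0,"az": 0,"claw": 0.035},
  {"dx": 0,"dy": 0,"dz": 0.03,"ax": 0,"ay": 0,"az": 0,"claw": 0.035},
  {"dx": 0,"dy": 0,"dz": 0.01,"ax": 0,"ay": 0,"az": 0,"claw": 0.035},
  {"dx": 0,"dy": 0,"dz": 0.005,"ax": 0,"ay": 0,"az": 0,"claw": 0.035},
  {"dx": 0,"dy": 0,"dz": 0,"ax": 0,"ay": 0,"az": 0,"claw": 0.035},
], force=60)

```text
clock: 7.15
ee_pos: [0.5775, 0.0226, 0.1026]
tcp_rot: [0.098, 0.995, -0.0, 0.0]
force: [-0.7, 0.3, 0.4]
finger_gap: 0.0351
grip_force: 0.0
```

Call:
play_rows([
  {"dx": 0,"dy": 0,"dz": 0,"ax": 0,"ay": 0,"az": 0,"claw": 0},
  {"dx": 0,"dy": 0,"dz": 0,"ax": 0,"ay": 0,"az": 0,"claw": 0},
  {"dx": 0,"dy": 0,"dz": 0,"ax": 0,"ay": 0,"az": 0,"claw": 0},
  {"dx": 0,"dy": 0,"dz": 0,"ax": 0,"ay": 0,"az": 0,"claw": 0},
  {"dx": 0,"dy": 0,"dz": 0,"ax": 0,"ay": 0,"az": 0,"claw": 0},
])

```text
clock: 7.65
ee_pos: [0.5784, 0.0217, 0.104]
tcp_rot: [0.099, 0.995, -0.0, 0.001]
force: [-0.5, 0.9, 5.0]
finger_gap: 0.0087
grip_force: 58.8
```

```bash
python3 -c "
from h import *
st()"
```

```text
t 7.65 case [ 0.0558 -0.0562] z 0.104 yawerr -0.0005 z-ax [ 0.003 -0.    -1.   ] gap 0.0087 grip 58.8 F [-0.5  0.9  5. ]
```

Call:
play_rows([
  {"dx": 0,"dy": 0,"dz": -0.02,"ax": 0,"ay": 0,"az": 0,"claw": 0},
  {"dx": 0,"dy": 0,"dz": -0.04,"ax": 0,"ay": 0,"az": 0,"claw": 0},
  {"dx": 0,"dy": 0,"dz": -0.04,"ax": 0,"ay": 0,"az": 0,"claw": 0},
  {"dx": 0.02,"dy": 0.02,"dz": 0,"ax": 0,"ay": 0,"az": 0,"claw": 0},
  {"dx": 0.03,"dy": 0.03,"dz": 0,"ax": 0,"ay": 0,"az": 0,"claw": 0},
])

```text
clock: 8.15
ee_pos: [0.5392, 0.0801, 0.2043]
tcp_rot: [0.1, 0.995, 0.0, 0.002]
force: [0.1, 1.1, -2.3]
finger_gap: 0.009
grip_force: 58.6
```

Call:
play_rows([
  {"dx": 0.03,"dy": 0.03,"dz": 0,"ax": 0,"ay": 0,"az": 0,"claw": 0},
  {"dx": 0.02,"dy": 0.02,"dz": 0,"ax": 0,"ay": 0,"az": 0,"claw": 0},
  {"dx": 0.012,"dy": 0.0125,"dz": 0,"ax": 0,"ay": 0,"az": 0,"claw": 0},
  {"dx": 0,"dy": 0,"dz": 0,"ax": 0,"ay": 0,"az": 0,"claw": 0},
  {"dx": 0,"dy": 0,"dz": 0,"ax": 0,"ay": 0,"az": 0,"claw": 0},
])

```text
clock: 8.65
ee_pos: [0.4894, 0.1542, 0.2021]
tcp_rot: [0.098, 0.995, -0.0, -0.0]
force: [-0.7, 0.8, -1.5]
finger_gap: 0.0089
grip_force: 58.6
```

```bash
python3 -c "
from h import *
st()"
```

```text
t 8.65 case [-0.0574  0.0562] z 0.2021 yawerr 0.0002 z-ax [-0. -0. -1.] gap 0.0089 grip 58.6 F [-0.7  0.8 -1.5]
```

Call:
play_rows([
  {"dx": -0.001,"dy": 0,"dz": 0.03,"ax": 0,"ay": 0,"az": 0,"claw": 0},
  {"dx": 0,"dy": 0,"dz": 0.035,"ax": 0,"ay": 0,"az": 0,"claw": 0},
  {"dx": 0,"dy": 0,"dz": 0.03,"ax": 0,"ay": 0,"az": 0,"claw": 0},
  {"dx": 0,"dy": 0,"dz": 0.015,"ax": 0,"ay": 0,"az": 0,"claw": 0},
  {"dx": 0,"dy": 0,"dz": 0.006,"ax": 0,"ay": 0,"az": 0,"claw": 0},
])

```text
clock: 9.15
ee_pos: [0.4897, 0.1529, 0.0841]
tcp_rot: [0.1, 0.995, -0.0, -0.002]
force: [0.0, -0.1, -1.0]
finger_gap: 0.0086
grip_force: 58.6
```

Call:
play_rows([
  {"dx": 0,"dy": 0,"dz": 0.002,"ax": 0,"ay": 0,"az": 0,"claw": 0},
  {"dx": 0,"dy": 0,"dz": 0.002,"ax": 0,"ay": 0,"az": 0,"claw": 0},
  {"dx": 0,"dy": 0,"dz": 0.001,"ax": 0,"ay": 0,"az": 0,"claw": 0},
  {"dx": 0,"dy": 0,"dz": 0,"ax": 0,"ay": 0,"az": 0,"claw": 0},
  {"dx": 0,"dy": 0,"dz": 0,"ax": 0,"ay": 0,"az": 0,"claw": 0},
])

```text
clock: 9.65
ee_pos: [0.4909, 0.1541, 0.0819]
tcp_rot: [0.099, 0.995, 0.0, 0.001]
force: [0.1, 0.8, -1.3]
finger_gap: 0.0089
grip_force: 58.6
```

Call:
play_rows([
  {"dx": 0,"dy": 0,"dz": 0.001,"ax": 0,"ay": 0,"az": 0,"claw": 0},
  {"dx": 0,"dy": 0,"dz": 0.001,"ax": 0,"ay": 0,"az": 0,"claw": 0},
  {"dx": 0,"dy": 0,"dz": 0,"ax": 0,"ay": 0,"az": 0,"claw": 0},
  {"dx": 0,"dy": 0,"dz": 0,"ax": 0,"ay": 0,"az": 0,"claw": 0},
  {"dx": 0,"dy": 0,"dz": 0,"ax": 0,"ay": 0,"az": 0,"claw": 0},
])

```text
clock: 10.15
ee_pos: [0.4908, 0.1541, 0.0801]
tcp_rot: [0.099, 0.995, -0.0, 0.0]
force: [-2.3, -1.2, 5.5]
finger_gap: 0.0089
grip_force: 59.5
```

Call:
play_rows([
  {"dx": 0,"dy": 0,"dz": 0.001,"ax": 0,"ay": 0,"az": 0,"claw": 0},
  {"dx": 0,"dy": 0,"dz": 0,"ax": 0,"ay": 0,"az": 0,"claw": 0},
  {"dx": 0,"dy": 0,"dz": 0,"ax": 0,"ay": 0,"az": 0,"claw": 0},
  {"dx": 0,"dy": 0,"dz": 0,"ax": 0,"ay": 0,"az": 0,"claw": 0},
  {"dx": 0,"dy": 0,"dz": 0,"ax": 0,"ay": 0,"az": 0,"claw": 0},
])

```text
clock: 10.65
ee_pos: [0.491, 0.1541, 0.0801]
tcp_rot: [0.099, 0.995, -0.0, -0.0]
force: [-7.5, -1.3, 12.5]
finger_gap: 0.0085
grip_force: 60.3
```

Call:
play_rows([
  {"dx": 0,"dy": 0,"dz": -0.001,"ax": 0,"ay": 0,"az": 0,"claw": 0.03},
  {"dx": 0,"dy": 0,"dz": 0,"ax": 0,"ay": 0,"az": 0,"claw": 0.035},
  {"dx": 0,"dy": 0,"dz": 0,"ax": 0,"ay": 0,"az": 0,"claw": 0.035},
  {"dx": 0,"dy": 0,"dz": -0.03,"ax": 0,"ay": 0,"az": 0,"claw": 0.035},
  {"dx": 0,"dy": 0,"dz": -0.04,"ax": 0,"ay": 0,"az": 0,"claw": 0.035},
])

```text
clock: 11.15
ee_pos: [0.4885, 0.1538, 0.1475]
tcp_rot: [0.099, 0.995, -0.001, -0.003]
force: [0.5, -0.5, 0.3]
finger_gap: 0.0349
grip_force: 0.0
```

Call:
play_rows([
  {"dx": 0,"dy": -0.03,"dz": 0,"ax": 0,"ay": 0,"az": 0,"claw": 0.035},
  {"dx": 0.0045,"dy": -0.045,"dz": 0,"ax": 0,"ay": 0,"az": 0,"claw": 0.035},
  {"dx": 0,"dy": -0.0365,"dz": 0,"ax": 0,"ay": 0,"az": 0,"claw": 0.035},
  {"dx": 0,"dy": 0,"dz": 0,"ax": 0,"ay": 0,"az": 0,"claw": 0.035},
  {"dx": 0,"dy": 0,"dz": 0,"ax": 0,"ay": 0,"az": 0,"claw": 0.035},
])

```text
clock: 11.65
ee_pos: [0.4641, 0.0452, 0.1492]
tcp_rot: [0.1, 0.995, 0.0, 0.0]
force: [0.1, -0.2, -0.0]
finger_gap: 0.035
grip_force: 0.0
```

```bash
python3 -c "
from h import *
st()"
```

```text
t 11.65 case [-0.0608 -0.0556] z 0.1492 yawerr -0.0022 z-ax [ 0.  0. -1.] gap 0.035 grip 0.0 F [ 0.1 -0.2 -0. ]
```

Over yellow; descend about 0.071 to z≈0.078 and grip.

Call:
play_rows([
  {"dx": 0,"dy": 0,"dz": 0.03,"ax": 0,"ay": 0,"az": 0,"claw": 0.035},
  {"dx": 0,"dy": 0,"dz": 0.025,"ax": 0,"ay": 0,"az": 0,"claw": 0.035},
  {"dx": 0,"dy": 0,"dz": 0.012,"ax": 0,"ay": 0,"az": 0,"claw": 0.035},
  {"dx": 0,"dy": 0,"dz": 0.005,"ax": 0,"ay": 0,"az": 0,"claw": 0.035},
  {"dx": 0,"dy": 0,"dz": 0,"ax": 0,"ay": 0,"az": 0,"claw": 0.035},
])

```text
clock: 12.15
ee_pos: [0.4642, 0.0461, 0.0771]
tcp_rot: [0.098, 0.995, 0.0, -0.0]
force: [0.1, 0.0, 0.0]
finger_gap: 0.0351
grip_force: 0.0
```

Call:
play_rows([
  {"dx": 0,"dy": 0,"dz": 0,"ax": 0,"ay": 0,"az": 0,"claw": 0},
  {"dx": 0,"dy": 0,"dz": 0,"ax": 0,"ay": 0,"az": 0,"claw": 0},
  {"dx": 0,"dy": 0,"dz": 0,"ax": 0,"ay": 0,"az": 0,"claw": 0},
  {"dx": 0,"dy": 0,"dz": 0,"ax": 0,"ay": 0,"az": 0,"claw": 0},
  {"dx": 0,"dy": 0,"dz": 0,"ax": 0,"ay": 0,"az": 0,"claw": 0},
])

```text
clock: 12.65
ee_pos: [0.4653, 0.0455, 0.0786]
tcp_rot: [0.099, 0.995, 0.0, 0.001]
force: [-0.0, 0.2, 6.4]
finger_gap: 0.0088
grip_force: 58.7
```

```bash
python3 -c "
from h import *
st()"
```

```text
t 12.65 case [-0.0597 -0.0551] z 0.0786 yawerr -0.0005 z-ax [ 0.003 -0.    -1.   ] gap 0.0088 grip 58.7 F [-0.   0.2  6.4]
```

Call:
play_rows([
  {"dx": 0,"dy": 0,"dz": -0.02,"ax": 0,"ay": 0,"az": 0,"claw": 0},
  {"dx": 0,"dy": 0,"dz": -0.04,"ax": 0,"ay": 0,"az": 0,"claw": 0},
  {"dx": -0.02,"dy": 0,"dz": 0,"ax": 0,"ay": 0,"az": 0,"claw": 0},
  {"dx": -0.04,"dy": -0.001,"dz": 0,"ax": 0,"ay": 0,"az": 0,"claw": 0},
  {"dx": -0.04,"dy": -0.0005,"dz": 0,"ax": 0,"ay": 0,"az": 0,"claw": 0},
])

```text
clock: 13.15
ee_pos: [0.5627, 0.0243, 0.1376]
tcp_rot: [0.099, 0.995, -0.0, 0.0]
force: [0.8, -0.6, -0.7]
finger_gap: 0.0091
grip_force: 58.5
```

Call:
play_rows([
  {"dx": -0.0165,"dy": 0,"dz": 0,"ax": 0,"ay": 0,"az": 0,"claw": 0},
  {"dx": 0,"dy": 0,"dz": 0,"ax": 0,"ay": 0,"az": 0,"claw": 0},
  {"dx": 0,"dy": 0,"dz": 0,"ax": 0,"ay": 0,"az": 0,"claw": 0},
  {"dx": 0,"dy": 0,"dz": 0,"ax": 0,"ay": 0,"az": 0,"claw": 0},
  {"dx": 0,"dy": 0,"dz": 0,"ax": 0,"ay": 0,"az": 0,"claw": 0},
])

```text
clock: 13.65
ee_pos: [0.577, 0.0216, 0.1371]
tcp_rot: [0.099, 0.995, 0.0, -0.0]
force: [0.3, -0.1, -0.7]
finger_gap: 0.0088
grip_force: 58.6
```

```bash
python3 -c "
from h import *
st()"
```

```text
t 13.65 case [ 0.0545 -0.0566] z 0.1371 yawerr -0.0001 z-ax [-0.001  0.    -1.   ] gap 0.0088 grip 58.6 F [ 0.3 -0.1 -0.7]
```

Call:
play_rows([
  {"dx": -0.002,"dy": 0,"dz": 0.02,"ax": 0,"ay": 0,"az": 0,"claw": 0},
  {"dx": 0,"dy": 0,"dz": 0.02,"ax": 0,"ay": 0,"az": 0,"claw": 0},
  {"dx": 0,"dy": 0,"dz": 0.01,"ax": 0,"ay": 0,"az": 0,"claw": 0},
  {"dx": 0,"dy": 0,"dz": 0.004,"ax": 0,"ay": 0,"az": 0,"claw": 0},
  {"dx": 0,"dy": 0,"dz": 0,"ax": 0,"ay": 0,"az": 0,"claw": 0},
])

```text
clock: 14.15
ee_pos: [0.5798, 0.021, 0.0832]
tcp_rot: [0.099, 0.995, 0.0, -0.0]
force: [-0.0, 0.3, -0.8]
finger_gap: 0.0086
grip_force: 58.6
```

Call:
play_rows([
  {"dx": 0,"dy": 0,"dz": 0.002,"ax": 0,"ay": 0,"az": 0,"claw": 0},
  {"dx": 0,"dy": 0,"dz": 0.001,"ax": 0,"ay": 0,"az": 0,"claw": 0},
  {"dx": 0,"dy": 0,"dz": 0.001,"ax": 0,"ay": 0,"az": 0,"claw": 0},
  {"dx": 0,"dy": 0,"dz": 0,"ax": 0,"ay": 0,"az": 0,"claw": 0},
  {"dx": 0,"dy": 0,"dz": 0,"ax": 0,"ay": 0,"az": 0,"claw": 0},
])

```text
clock: 14.65
ee_pos: [0.5801, 0.0209, 0.0794]
tcp_rot: [0.099, 0.995, -0.0, 0.0]
force: [-0.3, 0.8, -1.5]
finger_gap: 0.0089
grip_force: 58.6
```

Call:
play_rows([
  {"dx": 0,"dy": 0,"dz": 0.001,"ax": 0,"ay": 0,"az": 0,"claw": 0},
  {"dx": 0,"dy": 0,"dz": 0.0005,"ax": 0,"ay": 0,"az": 0,"claw": 0},
  {"dx": 0,"dy": 0,"dz": 0,"ax": 0,"ay": 0,"az": 0,"claw": 0},
  {"dx": 0,"dy": 0,"dz": 0,"ax": 0,"ay": 0,"az": 0,"claw": 0},
  {"dx": 0,"dy": 0,"dz": 0,"ax": 0,"ay": 0,"az": 0,"claw": 0},
])

```text
clock: 15.15
ee_pos: [0.5805, 0.0208, 0.0787]
tcp_rot: [0.099, 0.995, -0.0, 0.0]
force: [-1.9, 0.4, 5.7]
finger_gap: 0.009
grip_force: 59.2
```

Call:
play_rows([
  {"dx": 0,"dy": 0,"dz": -0.001,"ax": 0,"ay": 0,"az": 0,"claw": 0.03},
  {"dx": 0,"dy": 0,"dz": 0,"ax": 0,"ay": 0,"az": 0,"claw": 0.035},
  {"dx": 0,"dy": 0,"dz": 0,"ax": 0,"ay": 0,"az": 0,"claw": 0.035},
  {"dx": 0,"dy": 0,"dz": -0.04,"ax": 0,"ay": 0,"az": 0,"claw": 0.035},
  {"dx": 0,"dy": 0,"dz": -0.04,"ax": 0,"ay": 0,"az": 0,"claw": 0.035},
])

```text
clock: 15.65
ee_pos: [0.5788, 0.021, 0.158]
tcp_rot: [0.099, 0.995, 0.0, -0.002]
force: [1.0, 0.1, -0.0]
finger_gap: 0.0348
grip_force: 0.0
```

Call:
play_rows([
  {"dx": 0,"dy": 0.03,"dz": 0,"ax": 0,"ay": 0,"az": 0,"claw": 0.035},
  {"dx": 0.0025,"dy": 0.0455,"dz": 0,"ax": 0,"ay": 0,"az": 0,"claw": 0.035},
  {"dx": 0,"dy": 0.038,"dz": 0,"ax": 0,"ay": 0,"az": 0,"claw": 0.035},
  {"dx": 0,"dy": 0,"dz": 0,"ax": 0,"ay": 0,"az": 0,"claw": 0.035},
  {"dx": 0,"dy": 0,"dz": 0,"ax": 0,"ay": 0,"az": 0,"claw": 0.035},
])

```text
clock: 16.15
ee_pos: [0.5997, 0.1332, 0.1584]
tcp_rot: [0.098, 0.995, -0.0, -0.0]
force: [-0.4, 0.6, 0.1]
finger_gap: 0.0351
grip_force: 0.0
```

```bash
python3 -c "
from h import *
st()"
```

```text
t 16.15 case [0.0548 0.0573] z 0.1584 yawerr 0.0012 z-ax [-0.001 -0.    -1.   ] gap 0.0351 grip 0.0 F [-0.4  0.6  0.1]
```

Descend 0.056 to z≈0.1025, grip the blue saw with more force.

Call:
play_rows([
  {"dx": 0,"dy": 0,"dz": 0.025,"ax": 0,"ay": 0,"az": 0,"claw": 0.035},
  {"dx": 0,"dy": 0,"dz": 0.02,"ax": 0,"ay": 0,"az": 0,"claw": 0.035},
  {"dx": 0,"dy": 0,"dz": 0.008,"ax": 0,"ay": 0,"az": 0,"claw": 0.035},
  {"dx": 0,"dy": 0,"dz": 0.003,"ax": 0,"ay": 0,"az": 0,"claw": 0.035},
  {"dx": 0,"dy": 0,"dz": 0,"ax": 0,"ay": 0,"az": 0,"claw": 0.035},
], force=80)

```text
clock: 16.65
ee_pos: [0.6001, 0.132, 0.103]
tcp_rot: [0.099, 0.995, -0.0, 0.0]
force: [1.2, 0.6, 0.1]
finger_gap: 0.0349
grip_force: 0.0
```

Call:
play_rows([
  {"dx": 0,"dy": 0,"dz": 0,"ax": 0,"ay": 0,"az": 0,"claw": 0},
  {"dx": 0,"dy": 0,"dz": 0,"ax": 0,"ay": 0,"az": 0,"claw": 0},
  {"dx": 0,"dy": 0,"dz": 0,"ax": 0,"ay": 0,"az": 0,"claw": 0},
  {"dx": 0,"dy": 0,"dz": 0,"ax": 0,"ay": 0,"az": 0,"claw": 0},
  {"dx": 0,"dy": 0,"dz": 0,"ax": 0,"ay": 0,"az": 0,"claw": 0},
])

```text
clock: 17.15
ee_pos: [0.6007, 0.1325, 0.104]
tcp_rot: [0.099, 0.995, -0.0, 0.001]
force: [-1.2, -1.7, 5.7]
finger_gap: 0.008
grip_force: 78.5
```

```bash
python3 -c "
from h import *
st()"
```

```text
t 17.15 case [0.056  0.0567] z 0.104 yawerr -0.0004 z-ax [ 0.002 -0.    -1.   ] gap 0.008 grip 78.5 F [-1.2 -1.7  5.7]
```

Call:
play_rows([
  {"dx": 0,"dy": 0,"dz": -0.02,"ax": 0,"ay": 0,"az": 0,"claw": 0},
  {"dx": 0,"dy": 0,"dz": -0.04,"ax": 0,"ay": 0,"az": 0,"claw": 0},
  {"dx": 0,"dy": 0,"dz": -0.03,"ax": 0,"ay": 0,"az": 0,"claw": 0},
  {"dx": 0.02,"dy": -0.02,"dz": 0,"ax": 0,"ay": 0,"az": 0,"claw": 0},
  {"dx": 0.03,"dy": -0.03,"dz": 0,"ax": 0,"ay": 0,"az": 0,"claw": 0},
])

```text
clock: 17.65
ee_pos: [0.5412, 0.0938, 0.1932]
tcp_rot: [0.098, 0.995, 0.0, 0.001]
force: [0.2, -0.3, -4.1]
finger_gap: 0.0084
grip_force: 78.4
```

Call:
play_rows([
  {"dx": 0.03,"dy": -0.03,"dz": 0,"ax": 0,"ay": 0,"az": 0,"claw": 0},
  {"dx": 0.02,"dy": -0.02,"dz": 0,"ax": 0,"ay": 0,"az": 0,"claw": 0},
  {"dx": 0.013,"dy": -0.013,"dz": 0,"ax": 0,"ay": 0,"az": 0,"claw": 0},
  {"dx": 0,"dy": 0,"dz": 0,"ax": 0,"ay": 0,"az": 0,"claw": 0},
  {"dx": 0,"dy": 0,"dz": 0,"ax": 0,"ay": 0,"az": 0,"claw": 0},
])

```text
clock: 18.15
ee_pos: [0.4665, 0.0443, 0.1921]
tcp_rot: [0.099, 0.995, 0.0, -0.0]
force: [0.6, 0.9, -3.2]
finger_gap: 0.0084
grip_force: 78.5
```

```bash
python3 -c "
from h import *
st()"
```

```text
t 18.15 case [-0.0583 -0.0561] z 0.1921 yawerr -0.0009 z-ax [-0.001  0.001 -1.   ] gap 0.0084 grip 78.5 F [ 0.6  0.9 -3.2]
```

Call:
play_rows([
  {"dx": -0.0015,"dy": 0,"dz": 0.03,"ax": 0,"ay": 0,"az": 0,"claw": 0},
  {"dx": 0,"dy": 0,"dz": 0.035,"ax": 0,"ay": 0,"az": 0,"claw": 0},
  {"dx": 0,"dy": 0,"dz": 0.025,"ax": 0,"ay": 0,"az": 0,"claw": 0},
  {"dx": 0,"dy": 0,"dz": 0.012,"ax": 0,"ay": 0,"az": 0,"claw": 0},
  {"dx": 0,"dy": 0,"dz": 0.004,"ax": 0,"ay": 0,"az": 0,"claw": 0},
])

```text
clock: 18.65
ee_pos: [0.4679, 0.0442, 0.0854]
tcp_rot: [0.098, 0.995, 0.0, -0.001]
force: [0.3, 0.3, -3.5]
finger_gap: 0.0081
grip_force: 78.4
```

Call:
play_rows([
  {"dx": 0,"dy": 0,"dz": 0.002,"ax": 0,"ay": 0,"az": 0,"claw": 0},
  {"dx": 0,"dy": 0,"dz": 0.001,"ax": 0,"ay": 0,"az": 0,"claw": 0},
  {"dx": 0,"dy": 0,"dz": 0.001,"ax": 0,"ay": 0,"az": 0,"claw": 0},
  {"dx": 0,"dy": 0,"dz": 0,"ax": 0,"ay": 0,"az": 0,"claw": 0},
  {"dx": 0,"dy": 0,"dz": 0,"ax": 0,"ay": 0,"az": 0,"claw": 0},
])

```text
clock: 19.15
ee_pos: [0.4687, 0.0437, 0.0833]
tcp_rot: [0.099, 0.995, -0.0, 0.001]
force: [0.9, 0.7, -4.0]
finger_gap: 0.0082
grip_force: 78.4
```

Call:
play_rows([
  {"dx": 0,"dy": 0,"dz": 0.001,"ax": 0,"ay": 0,"az": 0,"claw": 0},
  {"dx": 0,"dy": 0,"dz": 0.001,"ax": 0,"ay": 0,"az": 0,"claw": 0},
  {"dx": 0,"dy": 0,"dz": 0,"ax": 0,"ay": 0,"az": 0,"claw": 0},
  {"dx": 0,"dy": 0,"dz": 0,"ax": 0,"ay": 0,"az": 0,"claw": 0},
  {"dx": 0,"dy": 0,"dz": 0,"ax": 0,"ay": 0,"az": 0,"claw": 0},
])

```text
clock: 19.65
ee_pos: [0.4684, 0.0437, 0.0808]
tcp_rot: [0.099, 0.995, -0.0, -0.0]
force: [0.4, 0.2, -4.4]
finger_gap: 0.0084
grip_force: 78.4
```

Call:
play_rows([
  {"dx": 0,"dy": 0,"dz": 0.001,"ax": 0,"ay": 0,"az": 0,"claw": 0},
  {"dx": 0,"dy": 0,"dz": 0.0005,"ax": 0,"ay": 0,"az": 0,"claw": 0},
  {"dx": 0,"dy": 0,"dz": 0,"ax": 0,"ay": 0,"az": 0,"claw": 0},
  {"dx": 0,"dy": 0,"dz": 0,"ax": 0,"ay": 0,"az": 0,"claw": 0},
  {"dx": 0,"dy": 0,"dz": 0,"ax": 0,"ay": 0,"az": 0,"claw": 0},
])

```text
clock: 20.15
ee_pos: [0.4686, 0.0435, 0.0801]
tcp_rot: [0.099, 0.995, -0.0, -0.0]
force: [-3.7, -1.7, 5.9]
finger_gap: 0.0082
grip_force: 79.8
```

Call:
play_rows([
  {"dx": 0,"dy": 0,"dz": -0.001,"ax": 0,"ay": 0,"az": 0,"claw": 0.03},
  {"dx": 0,"dy": 0,"dz": 0,"ax": 0,"ay": 0,"az": 0,"claw": 0.035},
  {"dx": 0,"dy": 0,"dz": 0,"ax": 0,"ay": 0,"az": 0,"claw": 0.035},
  {"dx": 0,"dy": 0,"dz": -0.04,"ax": 0,"ay": 0,"az": 0,"claw": 0.035},
  {"dx": 0,"dy": 0,"dz": -0.04,"ax": 0,"ay": 0,"az": 0,"claw": 0.035},
], force=40)

```text
clock: 20.65
ee_pos: [0.4673, 0.0439, 0.16]
tcp_rot: [0.099, 0.995, 0.0, -0.002]
force: [1.4, 0.4, 0.3]
finger_gap: 0.035
grip_force: 0.0
```

Call:
play_rows([
  {"dx": -0.008,"dy": 0.0426,"dz": 0,"ax": 0,"ay": 0,"az": 0,"claw": 0.035},
  {"dx": -0.008,"dy": 0.0426,"dz": 0,"ax": 0,"ay": 0,"az": 0,"claw": 0.035},
  {"dx": -0.008,"dy": 0.0426,"dz": 0,"ax": 0,"ay": 0,"az": 0,"claw": 0.035},
  {"dx": -0.008,"dy": 0.0426,"dz": 0,"ax": 0,"ay": 0,"az": 0,"claw": 0.035},
  {"dx": -0.008,"dy": 0.0426,"dz": 0,"ax": 0,"ay": 0,"az": 0,"claw": 0.035},
])

```text
clock: 21.15
ee_pos: [0.55, 0.2466, 0.1603]
tcp_rot: [0.099, 0.995, 0.0, 0.0]
force: [0.2, 0.4, 0.2]
finger_gap: 0.0347
grip_force: 0.0
```

Call:
play_rows([
  {"dx": -0.0075,"dy": 0.0425,"dz": 0,"ax": 0,"ay": 0,"az": 0,"claw": 0.035},
  {"dx": 0,"dy": 0,"dz": 0,"ax": 0,"ay": 0,"az": 0,"claw": 0.035},
  {"dx": 0,"dy": 0,"dz": 0,"ax": 0,"ay": 0,"az": 0,"claw": 0.035},
  {"dx": 0,"dy": 0,"dz": 0,"ax": 0,"ay": 0,"az": 0,"claw": 0.035},
  {"dx": 0,"dy": 0,"dz": 0,"ax": 0,"ay": 0,"az": 0,"claw": 0.035},
])

```text
clock: 21.65
ee_pos: [0.5649, 0.2838, 0.1602]
tcp_rot: [0.099, 0.995, -0.0, -0.0]
force: [-0.1, -0.3, 0.9]
finger_gap: 0.0349
grip_force: 0.0
```

```bash
python3 -c "
from h import *
st()
d=imaging.get_image('side');cv2.imwrite('pics/s2.png',d['img'][240:480,160:480])
w=imaging.get_image('wrist');cv2.imwrite('pics/w2.png',w['img'])"
```

```text
t 21.65 case [-0.0088  0.1981] z 0.1602 yawerr -0.0017 z-ax [-0. -0. -1.] gap 0.0349 grip 0.0 F [-0.1 -0.3  0.9]
```

View pics/w2.png

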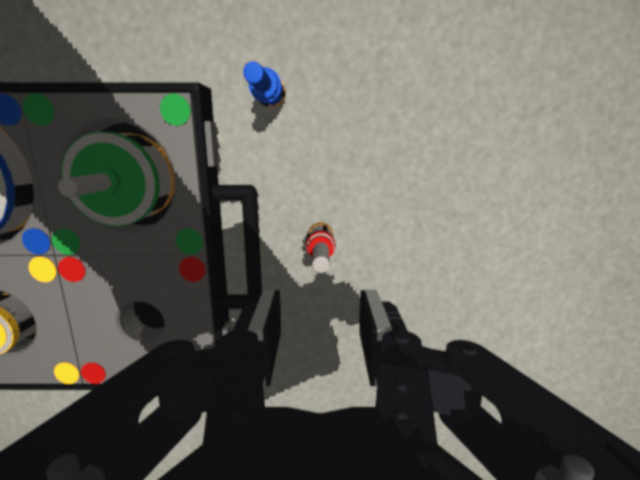

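View pics/s2.png

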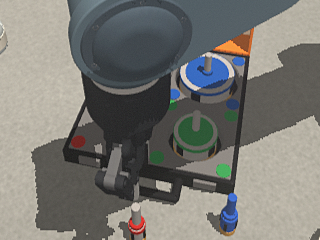

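The wrist view shows the red saw upright, shank at (320,265), centred between the fingers, with green down in its well at (110,175). The side view shows blue (207,70) and green (195,130) down in their wells. Descending on red.

Call:
play_rows([
  {"dx": 0,"dy": 0.001,"dz": 0.035,"ax": 0,"ay": 0,"az": 0,"claw": 0.035},
  {"dx": 0,"dy": 0,"dz": 0.03,"ax": 0,"ay": 0,"az": 0,"claw": 0.035},
  {"dx": 0,"dy": 0,"dz": 0.015,"ax": 0,"ay": 0,"az": 0,"claw": 0.035},
  {"dx": 0,"dy": 0,"dz": 0.006,"ax": 0,"ay": 0,"az": 0,"claw": 0.035},
  {"dx": 0,"dy": 0,"dz": 0,"ax": 0,"ay": 0,"az": 0,"claw": 0.035},
])

```text
clock: 22.25
ee_pos: [0.5653, 0.2857, 0.0742]
tcp_rot: [0.099, 0.995, -0.0, -0.0]
force: [-0.4, 0.8, 0.0]
finger_gap: 0.0352
grip_force: 0.0
```

Call:
play_rows([
  {"dx": 0,"dy": 0,"dz": 0,"ax": 0,"ay": 0,"az": 0,"claw": 0},
  {"dx": 0,"dy": 0,"dz": 0,"ax": 0,"ay": 0,"az": 0,"claw": 0},
  {"dx": 0,"dy": 0,"dz": 0,"ax": 0,"ay": 0,"az": 0,"claw": 0},
  {"dx": 0,"dy": 0,"dz": 0,"ax": 0,"ay": 0,"az": 0,"claw": 0},
  {"dx": 0,"dy": 0,"dz": 0,"ax": 0,"ay": 0,"az": 0,"claw": 0},
])

```text
clock: 22.75
ee_pos: [0.5666, 0.2863, 0.076]
tcp_rot: [0.099, 0.995, 0.001, 0.001]
force: [-0.6, -0.4, 5.7]
finger_gap: 0.0097
grip_force: 39.3
```

```bash
python3 -c "
from h import *
st()"
```

```text
t 22.75 case [-0.0076  0.2009] z 0.076 yawerr -0.0003 z-ax [ 0.003  0.001 -1.   ] gap 0.0097 grip 39.3 F [-0.6 -0.4  5.7]
```

Call:
play_rows([
  {"dx": 0,"dy": 0,"dz": -0.03,"ax": 0,"ay": 0,"az": 0,"claw": 0},
  {"dx": 0,"dy": 0,"dz": -0.04,"ax": 0,"ay": 0,"az": 0,"claw": 0},
  {"dx": -0.014,"dy": -0.034,"dz": 0,"ax": 0,"ay": 0,"az": 0,"claw": 0},
  {"dx": -0.018,"dy": -0.04,"dz": 0,"ax": 0,"ay": 0,"az": 0,"claw": 0},
  {"dx": -0.018,"dy": -0.04,"dz": 0,"ax": 0,"ay": 0,"az": 0,"claw": 0},
])

```text
clock: 23.25
ee_pos: [0.5918, 0.1634, 0.1446]
tcp_rot: [0.098, 0.995, 0.0, 0.0]
force: [0.6, -0.1, -0.7]
finger_gap: 0.0094
grip_force: 39.0
```

Call:
play_rows([
  {"dx": -0.014,"dy": -0.03,"dz": 0,"ax": 0,"ay": 0,"az": 0,"claw": 0},
  {"dx": 0,"dy": 0,"dz": 0,"ax": 0,"ay": 0,"az": 0,"claw": 0},
  {"dx": 0,"dy": 0,"dz": 0,"ax": 0,"ay": 0,"az": 0,"claw": 0},
  {"dx": 0,"dy": 0,"dz": 0,"ax": 0,"ay": 0,"az": 0,"claw": 0},
  {"dx": 0,"dy": 0,"dz": 0,"ax": 0,"ay": 0,"az": 0,"claw": 0},
])

```text
clock: 23.75
ee_pos: [0.5994, 0.1333, 0.1441]
tcp_rot: [0.098, 0.995, 0.0, -0.0]
force: [0.4, 0.1, -1.4]
finger_gap: 0.0096
grip_force: 39.1
```

```bash
python3 -c "
from h import *
st()"
```

```text
t 23.75 case [0.0546 0.0573] z 0.1441 yawerr 0.0012 z-ax [-0.  0. -1.] gap 0.0096 grip 39.1 F [ 0.4  0.1 -1.4]
```

Call:
play_rows([
  {"dx": -0.002,"dy": -0.0005,"dz": 0.02,"ax": 0,"ay": 0,"az": 0,"claw": 0},
  {"dx": 0,"dy": 0,"dz": 0.02,"ax": 0,"ay": 0,"az": 0,"claw": 0},
  {"dx": 0,"dy": 0,"dz": 0.012,"ax": 0,"ay": 0,"az": 0,"claw": 0},
  {"dx": 0,"dy": 0,"dz": 0.007,"ax": 0,"ay": 0,"az": 0,"claw": 0},
  {"dx": 0,"dy": 0,"dz": 0,"ax": 0,"ay": 0,"az": 0,"claw": 0},
])

```text
clock: 24.25
ee_pos: [0.601, 0.1317, 0.0843]
tcp_rot: [0.098, 0.995, -0.0, -0.001]
force: [-0.2, 0.2, -1.6]
finger_gap: 0.0095
grip_force: 39.1
```

Call:
play_rows([
  {"dx": 0,"dy": 0,"dz": 0.002,"ax": 0,"ay": 0,"az": 0,"claw": 0},
  {"dx": 0,"dy": 0,"dz": 0.001,"ax": 0,"ay": 0,"az": 0,"claw": 0},
  {"dx": 0,"dy": 0,"dz": 0.001,"ax": 0,"ay": 0,"az": 0,"claw": 0},
  {"dx": 0,"dy": 0,"dz": 0,"ax": 0,"ay": 0,"az": 0,"claw": 0},
  {"dx": 0,"dy": 0,"dz": 0,"ax": 0,"ay": 0,"az": 0,"claw": 0},
])

```text
clock: 24.75
ee_pos: [0.6018, 0.1312, 0.0816]
tcp_rot: [0.099, 0.995, 0.0, 0.0]
force: [-0.4, -0.8, -0.8]
finger_gap: 0.0093
grip_force: 39.1
```

Call:
play_rows([
  {"dx": 0,"dy": 0,"dz": 0.001,"ax": 0,"ay": 0,"az": 0,"claw": 0},
  {"dx": 0,"dy": 0,"dz": 0,"ax": 0,"ay": 0,"az": 0,"claw": 0},
  {"dx": 0,"dy": 0,"dz": 0,"ax": 0,"ay": 0,"az": 0,"claw": 0},
  {"dx": 0,"dy": 0,"dz": 0,"ax": 0,"ay": 0,"az": 0,"claw": 0},
  {"dx": 0,"dy": 0,"dz": 0,"ax": 0,"ay": 0,"az": 0,"claw": 0},
])

```text
clock: 25.25
ee_pos: [0.6017, 0.1312, 0.0803]
tcp_rot: [0.099, 0.995, -0.0, -0.0]
force: [-0.4, 0.1, 0.2]
finger_gap: 0.0095
grip_force: 39.1
```

Call:
play_rows([
  {"dx": 0,"dy": 0,"dz": 0.001,"ax": 0,"ay": 0,"az": 0,"claw": 0},
  {"dx": 0,"dy": 0,"dz": 0,"ax": 0,"ay": 0,"az": 0,"claw": 0},
  {"dx": 0,"dy": 0,"dz": 0,"ax": 0,"ay": 0,"az": 0,"claw": 0},
  {"dx": 0,"dy": 0,"dz": 0,"ax": 0,"ay": 0,"az": 0,"claw": 0},
  {"dx": 0,"dy": 0,"dz": 0,"ax": 0,"ay": 0,"az": 0,"claw": 0},
])

```text
clock: 25.75
ee_pos: [0.6021, 0.1312, 0.0801]
tcp_rot: [0.099, 0.995, 0.0, 0.0]
force: [-0.6, 0.3, 5.8]
finger_gap: 0.0094
grip_force: 39.6
```

Call:
play_rows([
  {"dx": 0,"dy": 0,"dz": -0.001,"ax": 0,"ay": 0,"az": 0,"claw": 0.03},
  {"dx": 0,"dy": 0,"dz": 0,"ax": 0,"ay": 0,"az": 0,"claw": 0.035},
  {"dx": 0,"dy": 0,"dz": 0,"ax": 0,"ay": 0,"az": 0,"claw": 0.035},
  {"dx": 0,"dy": 0,"dz": -0.035,"ax": 0,"ay": 0,"az": 0,"claw": 0.035},
  {"dx": 0,"dy": 0,"dz": -0.045,"ax": 0,"ay": 0,"az": 0,"claw": 0.035},
])

```text
clock: 26.25
ee_pos: [0.5995, 0.1311, 0.1579]
tcp_rot: [0.099, 0.995, -0.0, -0.003]
force: [0.6, -0.3, 0.1]
finger_gap: 0.0349
grip_force: 0.0
```

Call:
play_rows([
  {"dx": 0,"dy": 0,"dz": -0.045,"ax": 0,"ay": 0,"az": 0,"claw": 0.035},
  {"dx": 0,"dy": 0,"dz": -0.045,"ax": 0,"ay": 0,"az": 0,"claw": 0},
  {"dx": 0,"dy": 0,"dz": -0.045,"ax": 0,"ay": 0,"az": 0,"claw": 0},
  {"dx": 0,"dy": 0,"dz": -0.03,"ax": 0,"ay": 0,"az": 0,"claw": 0},
  {"dx": 0,"dy": 0,"dz": 0,"ax": 0,"ay": 0,"az": 0,"claw": 0},
])

```text
clock: 26.75
ee_pos: [0.6038, 0.1314, 0.3317]
tcp_rot: [0.099, 0.995, 0.001, 0.005]
force: [0.8, -0.8, 0.2]
finger_gap: -0.0001
grip_force: 0.0
```

```bash
python3 -c "
from h import *
st()
d=imaging.get_image('side');cv2.imwrite('pics/s3.png',d['img'][180:480,160:480])
w=imaging.get_image('wrist');cv2.imwrite('pics/w3.png',w['img'])"
```

```text
t 26.75 case [0.0592 0.0563] z 0.3317 yawerr -0.0002 z-ax [ 0.011  0.    -1.   ] gap -0.0001 grip 0.0 F [ 0.8 -0.8  0.2]
```

View pics/w3.png

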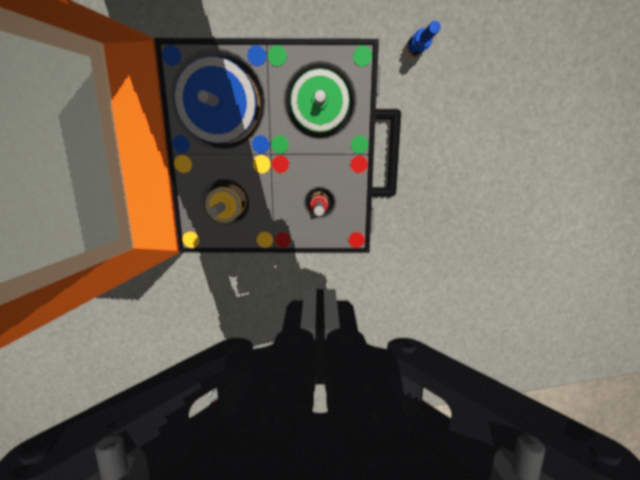

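All four saws are down in their own wells: blue (217,100), green (320,100), yellow (226,204), red (319,203). Next, go over and behind the lid.

Call:
play_rows([
  {"dx": 0.0073,"dy": -0.0433,"dz": 0,"ax": 0,"ay": 0,"az": 0,"claw": 0},
  {"dx": 0.0073,"dy": -0.0433,"dz": 0,"ax": 0,"ay": 0,"az": 0,"claw": 0},
  {"dx": 0.0073,"dy": -0.0433,"dz": 0,"ax": 0,"ay": 0,"az": 0,"claw": 0},
  {"dx": 0.0073,"dy": -0.0433,"dz": 0,"ax": 0,"ay": 0,"az": 0,"claw": 0},
  {"dx": 0.0073,"dy": -0.0433,"dz": 0,"ax": 0,"ay": 0,"az": 0,"claw": 0},
])

```text
clock: 27.35
ee_pos: [0.5216, -0.0749, 0.3225]
tcp_rot: [0.099, 0.995, 0.001, -0.002]
force: [0.4, -0.3, 0.0]
finger_gap: 0.0002
grip_force: 0.0
```

Call:
play_rows([
  {"dx": 0.0073,"dy": -0.0433,"dz": 0,"ax": 0,"ay": 0,"az": 0,"claw": 0},
  {"dx": 0.0073,"dy": -0.0433,"dz": 0,"ax": 0,"ay": 0,"az": 0,"claw": 0},
  {"dx": 0.0073,"dy": -0.0433,"dz": 0,"ax": 0,"ay": 0,"az": 0,"claw": 0},
  {"dx": 0,"dy": 0,"dz": 0,"ax": 0,"ay": 0,"az": 0,"claw": 0},
  {"dx": 0,"dy": 0,"dz": 0,"ax": 0,"ay": 0,"az": 0,"claw": 0},
])

```text
clock: 27.85
ee_pos: [0.4754, -0.1971, 0.323]
tcp_rot: [0.1, 0.995, 0.001, -0.002]
force: [-0.4, 0.1, -0.0]
finger_gap: -0.0004
grip_force: 0.0
```

```bash
python3 -c "
from h import *
st()
d=imaging.get_image('side');cv2.imwrite('pics/s4.png',d['img'])"
```

```text
t 27.85 case [-0.0022 -0.291 ] z 0.323 yawerr -0.0025 z-ax [-0.003  0.003 -1.   ] gap -0.0004 grip 0.0 F [-0.4  0.1 -0. ]
```

View pics/s4.png

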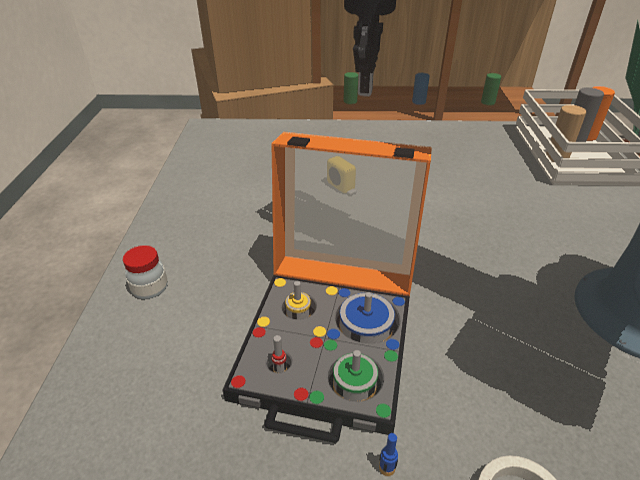

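Side view: all four saws seated (yellow (297,300), blue (367,313), red (279,352), green (356,375)), and the gripper is behind the lid at (365,85). Lower and push left.

Call:
play_rows([
  {"dx": 0,"dy": 0,"dz": 0.04,"ax": 0,"ay": 0,"az": 0,"claw": 0},
  {"dx": 0,"dy": 0,"dz": 0.04,"ax": 0,"ay": 0,"az": 0,"claw": 0},
  {"dx": 0,"dy": 0.01,"dz": 0,"ax": 0,"ay": 0,"az": 0,"claw": 0},
  {"dx": 0,"dy": 0.015,"dz": 0,"ax": 0,"ay": 0,"az": 0,"claw": 0},
  {"dx": 0,"dy": 0.015,"dz": 0,"ax": 0,"ay": 0,"az": 0,"claw": 0},
])

```text
clock: 28.4
ee_pos: [0.4856, -0.1562, 0.2476]
tcp_rot: [0.098, 0.995, -0.001, 0.002]
force: [-0.2, -0.1, 0.5]
finger_gap: 0.0004
grip_force: 0.0
```

Call:
play_rows([
  {"dx": 0,"dy": 0.013,"dz": 0,"ax": 0,"ay": 0,"az": 0,"claw": 0},
  {"dx": 0,"dy": 0.013,"dz": -0.005,"ax": 0,"ay": 0,"az": 0,"claw": 0},
  {"dx": 0,"dy": 0.013,"dz": -0.005,"ax": 0,"ay": 0,"az": 0,"claw": 0},
  {"dx": 0,"dy": 0.013,"dz": -0.005,"ax": 0,"ay": 0,"az": 0,"claw": 0},
  {"dx": 0,"dy": 0.013,"dz": -0.005,"ax": 0,"ay": 0,"az": 0,"claw": 0},
])

```text
clock: 28.9
ee_pos: [0.497, -0.093, 0.2657]
tcp_rot: [0.099, 0.995, -0.0, -0.0]
force: [-0.0, -3.1, -2.2]
finger_gap: -0.0001
grip_force: 1.3
```

```bash
python3 -c "
from h import *
st()"
```

```text
t 28.9 case [-0.0015 -0.1847] z 0.2657 yawerr -0.0004 z-ax [-0. -0. -1.] gap -0.0001 grip 1.3 F [-0.  -3.1 -2.2]
```

Call:
play_rows([
  {"dx": 0,"dy": 0.0145,"dz": 0,"ax": 0,"ay": 0,"az": 0,"claw": 0},
  {"dx": 0,"dy": 0.0145,"dz": 0,"ax": 0,"ay": 0,"az": 0,"claw": 0},
  {"dx": 0,"dy": 0.0145,"dz": 0,"ax": 0,"ay": 0,"az": 0,"claw": 0},
  {"dx": 0,"dy": 0.0145,"dz": 0,"ax": 0,"ay": 0,"az": 0,"claw": 0},
  {"dx": 0,"dy": 0.013,"dz": 0.002,"ax": 0,"ay": 0,"az": 0,"claw": 0},
])

```text
clock: 29.4
ee_pos: [0.5113, -0.023, 0.2636]
tcp_rot: [0.099, 0.995, 0.0, 0.0]
force: [-0.0, -2.7, 3.9]
finger_gap: 0.0002
grip_force: 1.8
```

Call:
play_rows([
  {"dx": 0,"dy": 0.013,"dz": 0.002,"ax": 0,"ay": 0,"az": 0,"claw": 0},
  {"dx": 0,"dy": 0.013,"dz": 0.002,"ax": 0,"ay": 0,"az": 0,"claw": 0},
  {"dx": 0,"dy": 0.013,"dz": 0.002,"ax": 0,"ay": 0,"az": 0,"claw": 0},
  {"dx": 0,"dy": 0.0123,"dz": 0.005,"ax": 0,"ay": 0,"az": 0,"claw": 0},
  {"dx": 0,"dy": 0.0123,"dz": 0.005,"ax": 0,"ay": 0,"az": 0,"claw": 0},
])

```text
clock: 29.9
ee_pos: [0.5235, 0.0393, 0.2469]
tcp_rot: [0.099, 0.995, 0.0, -0.0]
force: [0.3, -1.5, 3.1]
finger_gap: -0.0002
grip_force: 1.6
```

```bash
python3 -c "
from h import *
st()"
```

```text
t 29.9 case [-0.0014 -0.0498] z 0.2469 yawerr -0.0003 z-ax [-0.     0.001 -1.   ] gap -0.0002 grip 1.6 F [ 0.3 -1.5  3.1]
```

Call:
play_rows([
  {"dx": 0,"dy": 0.0123,"dz": 0.005,"ax": 0,"ay": 0,"az": 0,"claw": 0},
  {"dx": 0,"dy": 0.0123,"dz": 0.005,"ax": 0,"ay": 0,"az": 0,"claw": 0},
  {"dx": 0,"dy": 0.0106,"dz": 0.008,"ax": 0,"ay": 0,"az": 0,"claw": 0},
  {"dx": 0,"dy": 0.0106,"dz": 0.008,"ax": 0,"ay": 0,"az": 0,"claw": 0},
  {"dx": 0,"dy": 0.0106,"dz": 0.008,"ax": 0,"ay": 0,"az": 0,"claw": 0},
])

```text
clock: 30.4
ee_pos: [0.5347, 0.0943, 0.2127]
tcp_rot: [0.099, 0.995, 0.0, 0.0]
force: [-0.2, -0.9, 1.8]
finger_gap: 0.0001
grip_force: 1.1
```

Call:
play_rows([
  {"dx": 0,"dy": 0.0106,"dz": 0.008,"ax": 0,"ay": 0,"az": 0,"claw": 0},
  {"dx": 0,"dy": 0.008,"dz": 0.0105,"ax": 0,"ay": 0,"az": 0,"claw": 0},
  {"dx": 0,"dy": 0.008,"dz": 0.0105,"ax": 0,"ay": 0,"az": 0,"claw": 0},
  {"dx": 0,"dy": 0.008,"dz": 0.0105,"ax": 0,"ay": 0,"az": 0,"claw": 0},
  {"dx": 0,"dy": 0.008,"dz": 0.0105,"ax": 0,"ay": 0,"az": 0,"claw": 0},
])

```text
clock: 30.9
ee_pos: [0.5428, 0.1355, 0.1621]
tcp_rot: [0.099, 0.995, -0.0, -0.0]
force: [0.9, -1.3, 0.4]
finger_gap: 0.0001
grip_force: 0.6
```

```bash
python3 -c "
from h import *
st()"
```

```text
t 30.9 case [-0.0013  0.0484] z 0.1621 yawerr -0.0003 z-ax [-0.    -0.001 -1.   ] gap 0.0001 grip 0.6 F [ 0.9 -1.3  0.4]
```

Call:
play_rows([
  {"dx": 0,"dy": 0.0055,"dz": 0.011,"ax": 0,"ay": 0,"az": 0,"claw": 0},
  {"dx": 0,"dy": 0.0055,"dz": 0.011,"ax": 0,"ay": 0,"az": 0,"claw": 0},
  {"dx": 0,"dy": 0.0055,"dz": 0.01,"ax": 0,"ay": 0,"az": 0,"claw": 0},
  {"dx": 0,"dy": 0.005,"dz": 0.007,"ax": 0,"ay": 0,"az": 0,"claw": 0},
  {"dx": 0,"dy": 0.003,"dz": 0.005,"ax": 0,"ay": 0,"az": 0,"claw": 0},
])

```text
clock: 31.4
ee_pos: [0.5473, 0.1593, 0.1182]
tcp_rot: [0.099, 0.995, -0.0, -0.001]
force: [-0.2, 0.0, 0.6]
finger_gap: 0.0
grip_force: 0.5
```

Call:
play_rows([
  {"dx": 0,"dy": 0,"dz": 0.002,"ax": 0,"ay": 0,"az": 0,"claw": 0},
  {"dx": 0,"dy": 0,"dz": 0.001,"ax": 0,"ay": 0,"az": 0,"claw": 0},
  {"dx": 0,"dy": 0,"dz": 0.001,"ax": 0,"ay": 0,"az": 0,"claw": 0},
  {"dx": 0,"dy": 0,"dz": 0,"ax": 0,"ay": 0,"az": 0,"claw": 0},
  {"dx": 0,"dy": 0,"dz": 0,"ax": 0,"ay": 0,"az": 0,"claw": 0},
])

```text
clock: 31.9
ee_pos: [0.5479, 0.1589, 0.1155]
tcp_rot: [0.099, 0.995, -0.0, 0.0]
force: [-0.4, -0.3, 0.2]
finger_gap: -0.0003
grip_force: 0.2
```

```bash
python3 -c "
from h import *
st()"
```

```text
t 31.9 case [-0.001   0.0723] z 0.1155 yawerr -0.0006 z-ax [ 0.001 -0.    -1.   ] gap -0.0003 grip 0.2 F [-0.4 -0.3  0.2]
```

Call:
play_rows([
  {"dx": 0,"dy": 0,"dz": 0.001,"ax": 0,"ay": 0,"az": 0,"claw": 0},
  {"dx": 0,"dy": 0,"dz": 0.001,"ax": 0,"ay": 0,"az": 0,"claw": 0},
  {"dx": 0,"dy": 0,"dz": 0.0,"ax": 0,"ay": 0,"az": 0,"claw": 0},
  {"dx": 0,"dy": 0,"dz": 0,"ax": 0,"ay": 0,"az": 0,"claw": 0},
  {"dx": 0,"dy": 0,"dz": 0,"ax": 0,"ay": 0,"az": 0,"claw": 0},
])

```text
clock: 32.4
ee_pos: [0.548, 0.1591, 0.115]
tcp_rot: [0.099, 0.995, -0.0, 0.0]
force: [-4.7, -0.4, 9.6]
finger_gap: 0.0002
grip_force: 5.2
```

Call:
play_rows([
  {"dx": 0,"dy": 0,"dz": 0.001,"ax": 0,"ay": 0,"az": 0,"claw": 0},
  {"dx": 0,"dy": 0,"dz": 0,"ax": 0,"ay": 0,"az": 0,"claw": 0},
  {"dx": 0,"dy": 0,"dz": 0,"ax": 0,"ay": 0,"az": 0,"claw": 0},
  {"dx": 0,"dy": 0,"dz": 0,"ax": 0,"ay": 0,"az": 0,"claw": 0},
  {"dx": 0,"dy": 0,"dz": 0,"ax": 0,"ay": 0,"az": 0,"claw": 0},
])

```text
clock: 32.9
ee_pos: [0.548, 0.1591, 0.1149]
tcp_rot: [0.099, 0.995, -0.0, -0.0]
force: [-7.5, -0.7, 17.0]
finger_gap: -0.0003
grip_force: 8.2
```

Firmly stopped at tip z = 0.090, the shut height. Retreat straight up and check.

Call:
play_rows([
  {"dx": 0,"dy": 0,"dz": -0.01,"ax": 0,"ay": 0,"az": 0,"claw": 0},
  {"dx": 0,"dy": 0,"dz": -0.03,"ax": 0,"ay": 0,"az": 0,"claw": 0},
  {"dx": 0,"dy": 0,"dz": -0.04,"ax": 0,"ay": 0,"az": 0,"claw": 0},
  {"dx": 0,"dy": 0,"dz": -0.04,"ax": 0,"ay": 0,"az": 0,"claw": 0},
  {"dx": 0,"dy": 0,"dz": -0.03,"ax": 0,"ay": 0,"az": 0,"claw": 0},
])

```text
clock: 33.4
ee_pos: [0.5482, 0.1591, 0.2653]
tcp_rot: [0.099, 0.995, 0.0, 0.002]
force: [1.1, -0.1, 0.1]
finger_gap: -0.0001
grip_force: 0.0
```

Call:
play_rows([
  {"dx": 0.03,"dy": -0.03,"dz": -0.02,"ax": 0,"ay": 0,"az": 0,"claw": 0},
  {"dx": 0.03,"dy": -0.03,"dz": 0,"ax": 0,"ay": 0,"az": 0,"claw": 0},
  {"dx": 0,"dy": -0.04,"dz": 0,"ax": 0,"ay": 0,"az": 0,"claw": 0},
  {"dx": 0,"dy": -0.04,"dz": 0,"ax": 0,"ay": 0,"az": 0,"claw": 0},
  {"dx": 0,"dy": 0,"dz": 0,"ax": 0,"ay": 0,"az": 0,"claw": 0},
])

```text
clock: 33.9
ee_pos: [0.4607, 0.0305, 0.2825]
tcp_rot: [0.101, 0.995, -0.001, 0.0]
force: [0.1, 0.6, -0.6]
finger_gap: -0.0
grip_force: 0.0
```

Run:
```python
from h import *
st()
d=imaging.get_image('side');cv2.imwrite('pics/s5.png',d['img'])
h=cv2.cvtColor(d["img"],cv2.COLOR_BGR2HSV);m=cv2.inRange(h,(8,150,80),(16,255,255))>0
v,u=np.nonzero(m&(d["depth"]>0));z=d["depth"][v,u]
X=(np.c_[(u-d["cx"])/d["fx"]*z,(v-d["cy"])/d["fy"]*z,z]-d["t"])@d["R"]
L=np.c_[(X[:,:2]-M)@A.T,X[:,2]];L=L[(abs(L[:,0])<.13)&(abs(L[:,1])<.13)]
print(np.percentile(L,[1,50,99],axis=0).round(3).tolist())
for a,b in((-.12,-.06),(.06,.1),(.1,.117)):
    q=L[(L[:,1]>a)&(L[:,1]<b)&(L[:,2]>.08),2];print(a,b,len(q),np.median(q).round(4))
```

```text
t 33.9 case [-0.0613 -0.0707] z 0.2825 yawerr -0.0055 z-ax [ 0.001 -0.001 -1.   ] gap -0.0 grip 0.0 F [ 0.1  0.6 -0.6]
[[-0.118, -0.116, 0.029], [-0.008, 0.109, 0.091], [0.118, 0.119, 0.093]]
-0.12 -0.06 1525 0.0916
0.06 0.1 861 0.0913
0.1 0.117 2052 0.0913
```

View pics/s5.png

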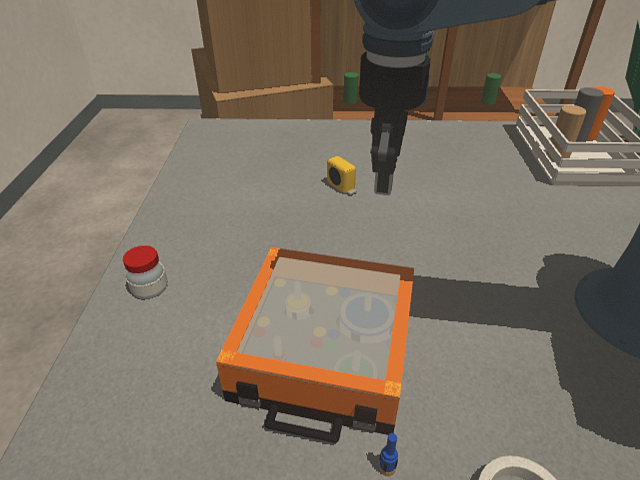

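The lid is fully shut: its outer face is level at about 0.091 m on both the hinge and free sides. The saws are visible beneath it, the tape measure at (340,175) has not moved, and the arm touches nothing.

```bash
python3 -c "
from h import *
print(r.sign_off())"
```

```text
the job is handed in; nothing more can be done
None
```

The job is done and handed in at about 34 s on the robot's clock: all four saws stand shank up in their own wells, the lid is fully shut, and the tape measure and blue look-alike were left alone.

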